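Roll-test the centrifuge shields and scrap the crushed ones

TASK

Check the three metal centrifuge shields on the slanted drying rack for roundness: one at a time, lay each across the dark inclined plate at the red line and let it go. Leave the ones that roll down in the trough at the foot; lift any that stays on the plate off again and lay it in the yellow scrap bin before testing the next. Put things down gently, drop nothing, and leave the capped plastic tube on the rack and everything else where it is.

Things in the scene. Friction and masses are not known exactly. Their poses are not given: they have to be found in the camera images.
- rack: slanted drying rack, white tray and teal bars, fixed, 170 mm (x) by 310 mm (y). Origin under its centre, z up. Tubes lie in four slots at y = -108, -36, 36, 108 mm, axes in its x-z plane rising 35 degrees towards +x (away from the robot); a 30 mm tube's middle is near x 0, z 95 mm
- rack_middle (a point): centre of the rack, x 0, y 0, z 95 mm in its frame, on the line of the tubes' middles. Each tube rests on two cross bars, 36 mm below and above its middle along its length, between steel pegs that end 2 mm below its axis and 41 mm apart, and its low end meets a stop bar. Between the bars it is clear beneath, down to the tray (5 mm thick)
- shield_a: one of three bare aluminium centrifuge shields (tube sleeves), 100 mm long, 70 g, black mouth at one end. Some are round, 30 mm across, others crushed to an oval 24 x 36 mm; the name does not tell which. Origin mid-length on the axis, x along it from mouth to foot. It starts in any rack slot, mouth low, x rising 35 degrees; a crushed one lies on its flat (z across the 24 mm)
- shield_b: one of three bare aluminium centrifuge shields (tube sleeves), 100 mm long, 70 g, black mouth at one end. Some are round, 30 mm across, others crushed to an oval 24 x 36 mm; the name does not tell which. Origin mid-length on the axis, x along it from mouth to foot. It starts in any rack slot, mouth low, x rising 35 degrees; a crushed one lies on its flat (z across the 24 mm)
- shield_c: one of three bare aluminium centrifuge shields (tube sleeves), 100 mm long, 70 g, black mouth at one end. Some are round, 30 mm across, others crushed to an oval 24 x 36 mm; the name does not tell which. Origin mid-length on the axis, x along it from mouth to foot. It starts in any rack slot, mouth low, x rising 35 degrees; a crushed one lies on its flat (z across the 24 mm)
- capped_tube: clear plastic sample tube with a blue cap, 30 mm in diameter, 100 mm long, lying in the remaining slot of the rack. A bystander: leave it alone. Origin at the middle of its length, x along it
- roll_plate: roll-test plate, fixed: dark plate inclined 10 degrees between aluminium fences, a trough at its foot. 140 mm (x) by 390 mm (y); origin under the centre, z up. The plate falls towards -y, from an end stop at y = 195 mm to y = -100 mm; surface height 32 mm + 0.176 (y + 100 mm). Fences rise 12 mm above it, 130 mm apart inside
- start_line (a point): middle of the red line on the plate's surface (roll_plate x 0, y 120 mm, z 71 mm); axes as the roll_plate's. A round shield let go here, lying across the plate (along its x), rolls into the trough within about 2 s; a crushed one slides or rocks by some mm at most and stays on the plate
- trough (a point): middle of the catch trough's floor (green) at the plate's foot: roll_plate y = -147 mm, z 10 mm. The trough runs from y = -191 to -104 mm, its walls up to z 55 mm
- scrap_bin: yellow open scrap bin, fixed, 160 mm (x) by 200 mm (y) by 50 mm high, walls and floor 4 to 5 mm. Origin under its centre, z up
- wash_bottle: white wash bottle with a red top and bent spout, 60 mm across, 168 mm high. A bystander: leave it alone. Origin at the centre of its underside
- small_jar: small amber jar with a white cap, 40 mm across, 50 mm high. A bystander: leave it alone. Origin at the centre of its underside
- beaker: glass beaker, 66 mm across, 85 mm high. A bystander: leave it alone. Origin at the centre of its underside
- reagent: amber reagent bottle, 60 mm across, 130 mm high. A bystander: leave it alone. Origin at the centre of its underside
- media_bottle: clear media bottle with an orange cap, 66 mm across, 140 mm high. A bystander: leave it alone. Origin at the centre of its underside
- marker: marker pen lying down, 125 mm long, 16 mm thick. A bystander: leave it alone. Origin at the centre of its underside
- tip_box: pipette tip box with a teal deck and an open smoky lid at its far side, fixed, 85 mm (x) by 124 mm (y), lid top 127 mm high. Equipment to keep clear of. Origin under its centre
There are look-alikes about, which are no part of the job. What is shaped like the shield_a but pink is not meant. Leave any green look-alike of the shield_c alone.

How it is judged:
By the outcome, as a careful person would: the job done as asked, in the order asked, and still so for the second after the job is handed in, with the robot touching nothing.
It also fails if it takes over 72 s, if anything falls off the work surface, if the arm or the gripper's body presses on something with over 40 N, if the wrist force passes 120 N, or if a joint passes its speed limit or range.

ROBOT

A 6-joint arm with a two-finger parallel gripper is mounted at the origin on the work surface. World frame = base frame: x ahead of the robot, y to its left, z up, the work surface at z = 0. Lengths are in mm, angles in rad, forces in N, time in s.
With the tool pointing down it reaches from about 350 to 975 mm from the base axis. Payload 7.1 kg.
Tool frame: the origin (TCP) lies at the very end of the fingers, on their centre line; the grasp point (between the pads) lies ctrl.hold_point_z behind it (ctrl.hold_point_z is the distance from the TCP to the grasp point, in mm); z points along the fingers, y is the line along which they close (so a half turn about z gives the same grasp; the last joint's range is limited). The gripper opens to 88 mm and grips with 3 to 60 N. Pads are 20 mm wide; open, the fingers measure 115 mm over their backs; the gripper's body (75 mm by 178 mm) begins 61 mm behind the grasp point.
Start: joints at [1.108, 0.423, 1.63, -0, 1.089, -0.019], TCP at [268.326, 564.452, 222.675] pointing down, gripper open.
Joint ranges: [-3, 3], [-0.9, 2.11], [0.09, 2.58], [-1.31, 4.45], [0.11, 2.69], [-2.54, 2.54]. Speed limits (rad/s): [2.39, 2.39, 3.01, 3.14, 3.14, 3.14].

INTERFACE

Orientations are given as a rotation vector (axis times angle).
In Python, from workcell import ctrl gives the robot as it stands. The module is installed in compiled form; this text tells all that it offers.
- The arm moves only by the shell command python3 -m creep 'ROWS'. ROWS is JSON, a list of rows, each an object with "translation": the shift along the tool's x, y, z in mm, a list of three; "angular": the turn, a rotation vector about the tool's x, y, z in rad, a list of three; "jaw": the opening, from 0 (shut) to 1 (fully open). A call has exactly 8 rows; each row is the pose to reach, as a shift and turn from the pose commanded when the call began, along the tool's axes at that moment; what a row does not reach only later rows make up. A row lasts 1/8 s, in which the tool goes at most 62.5 mm and 10.7 degrees, less where a joint would pass 70% of its speed; a pose out of reach is approached as far as the arm can. A call with a gripper value outside its range is refused whole. The fingers move at their own pace and stop on an object; the grip force is fixed at half the most. Time passes only in rows, so rows that repeat a pose let the fingers close, or fill a call up. It gives the time, the measured TCP pose, the force, the opening and the grip force at its end, in the units of the state.
- ctrl.get_obs(): the state, without advancing time (a new reading comes with each control period).
- ctrl.get_image(name): name is "scene" or "top" or "wrist"; returns the picture (384x512x3 uint8, red, green, blue); there is no depth.
- ctrl.camera_info(name): a dict with "camera_matrix" (3x3 intrinsics, pixels), "world_from_camera" (4x4, takes a point from camera to world coordinates). Camera axes: x right, y up, looking along -z (the intrinsics and any distortion apply to the point x, -y, -z); pixel columns grow to the right and rows downward; lengths in mm; the calibration is good to about 2 mm. A picture is of the moment at which its call begins: read the wrist's pose just before it. camera_info takes no time and is no camera call; for the wrist camera it gives the pose at the moment of the call.
- ctrl.close_job(): hands the job in; it is judged then, once.
Trained networks look in the newest picture that a camera, given by its name, has taken for a name from the list of things; names that differ only in an ending like _2 or _b are one class to them, and where a whole thing is asked for, a point or a joint stands for the part that bears it (a point fixed in the world has none). Each returns a list of dicts, best first, with "score" (0 to 1); they miss things now and then, are a little off and sometimes report something else, mostly with a low value. They report only what shows in the picture. A call takes as long as a camera call. They do not tell look-alikes from the thing itself.
- ctrl.look_for(camera, label): "rect" ([left, top, right, bottom] in pixels, round what is visible of it).
The state is a dict: "t": time; "qpos": joint angles; "qvel": joint speeds; "joint_torque": joint torques, N m; "ee_pos": TCP position; "orientation": TCP orientation; "ft_force": force on the tool from outside, world axes, zero at the start; "moment": the same for the moment, N m; "width": finger opening in mm; "grasp_force": force on a finger pad.
Only numpy, scipy, OpenCV 4.12 (cv2) and the standard library are available. Lean on these libraries where they do the work, as an engineer would, in place of code of your own. Each camera call takes 0.05 s, during which the arm holds its last target. There are 200 camera calls.

## Working session

There is one attempt and no reset: what is moved stays moved. The work goes in short steps, Python scripts to look and compute and a shell command to move; the robot and the scene stay as the last step left them, time stands still between calls to the robot, and variables do not carry over. Pictures are saved under pics/ and viewed, at most 10 in all, crops included, and the job is handed in when it is done.

```bash
mkdir -p pics; cat > h.py <<'E'
import numpy as np, cv2
from workcell import ctrl
from scipy.spatial.transform import Rotation as R
def snap(n,f=None):
    im=ctrl.get_image(n)
    if f: cv2.imwrite('pics/'+f,im[:,:,::-1])
    return im
def ray(cam,u,v):
    c=ctrl.camera_info(cam);K=np.array(c['camera_matrix']);T=np.array(c['world_from_camera'])
    d=np.linalg.inv(K)@[u,v,1]; d=T[:3,:3]@[d[0],-d[1],-d[2]]
    return T[:3,3],d
def at(cam,u,v,z):
    o,d=ray(cam,u,v); return o+d*(z-o[2])/d[2]
def proj(cam,p):
    c=ctrl.camera_info(cam);K=np.array(c['camera_matrix']);T=np.array(c['world_from_camera'])
    q=T[:3,:3].T@(np.array(p,float)-T[:3,3]); q=K@[q[0],-q[1],-q[2]]; return q[:2]/q[2]
E
python3 - <<'E'
from h import *
a=snap('scene');b=snap('top')
print(ctrl.hold_point_z, {k:np.round(v,3) for k,v in ctrl.get_obs().items()})
for cam in('scene','top'):
    c=ctrl.camera_info(cam);print(c.keys(),np.round(c['world_from_camera'],2).tolist(),np.round(c['camera_matrix'],1).tolist())
    for l in ['rack','shield_a','capped_tube','roll_plate','scrap_bin','tip_box','wash_bottle']:
        print(cam,l,[(round(r['score'],2),np.round(r['rect']).tolist()) for r in ctrl.look_for(cam,l)][:6])
for n,i in(('s',a),('t',b)): cv2.imwrite(f'pics/{n}0.png',cv2.resize(i,(800,600))[:,:,::-1])
E
```

```text
18.700000000000003 {'t': np.float64(0.1), 'qpos': array([ 1.108,  0.424,  1.631, -0.   ,  1.089, -0.019]), 'qvel': array([ 0.001,  0.   , -0.003, -0.001,  0.   , -0.   ]), 'joint_torque': array([-1.0000e-03, -5.4562e+01, -2.7432e+01,  6.5000e-02,  1.9000e-02,
        0.0000e+00]), 'ee_pos': array([268.119, 564.034, 221.996]), 'orientation': array([-6.910e-01, -3.064e+00,  2.000e-03]), 'ft_force': array([0.049, 0.445, 0.187]), 'moment': array([-0.047,  0.023,  0.011]), 'grasp_force': np.float64(0.0), 'width': np.float64(88.067)}
dict_keys(['camera_matrix', 'world_from_camera']) [[0.2, -0.83, 0.52, 1031.25], [0.98, 0.16, -0.11, -56.45], [0.01, 0.54, 0.84, 847.17], [0.0, 0.0, 0.0, 1.0]] [[364.2, 0.0, 251.8], [0.0, 364.2, 190.0], [0.0, 0.0, 1.0]]
scene rack [(0.76, [265.0, 142.0, 403.0, 232.0])]
scene shield_a [(0.93, [350.0, 242.0, 395.0, 261.0]), (0.92, [289.0, 167.0, 319.0, 189.0]), (0.66, [318.0, 102.0, 329.0, 129.0]), (0.63, [353.0, 136.0, 386.0, 156.0]), (0.55, [332.0, 146.0, 368.0, 169.0]), (0.34, [100.0, 198.0, 273.0, 295.0])]
scene capped_tube [(0.82, [309.0, 162.0, 344.0, 181.0
[... 370 characters left out ...]
56.39], [-1.0, -0.0, 0.0, 39.77], [0.0, 0.14, 0.99, 1393.01], [0.0, 0.0, 0.0, 1.0]] [[423.6, 0.0, 257.9], [0.0, 423.6, 193.2], [0.0, 0.0, 1.0]]
top rack [(0.55, [126.0, 164.0, 237.0, 240.0])]
top shield_a [(0.85, [138.0, 194.0, 157.0, 226.0]), (0.78, [160.0, 127.0, 195.0, 146.0]), (0.73, [202.0, 173.0, 225.0, 203.0]), (0.55, [160.0, 187.0, 181.0, 216.0]), (0.51, [155.0, 259.0, 170.0, 294.0])]
top capped_tube [(0.78, [181.0, 180.0, 198.0, 213.0])]
top roll_plate [(0.62, [244.0, 136.0, 371.0, 185.0])]
top scrap_bin [(0.87, [322.0, 209.0, 394.0, 264.0]), (0.31, [207.0, 113.0, 224.0, 136.0])]
top tip_box [(0.93, [232.0, 90.0, 274.0, 134.0])]
top wash_bottle [(0.74, [298.0, 115.0, 320.0, 137.0])]
```

View pics/s0.png

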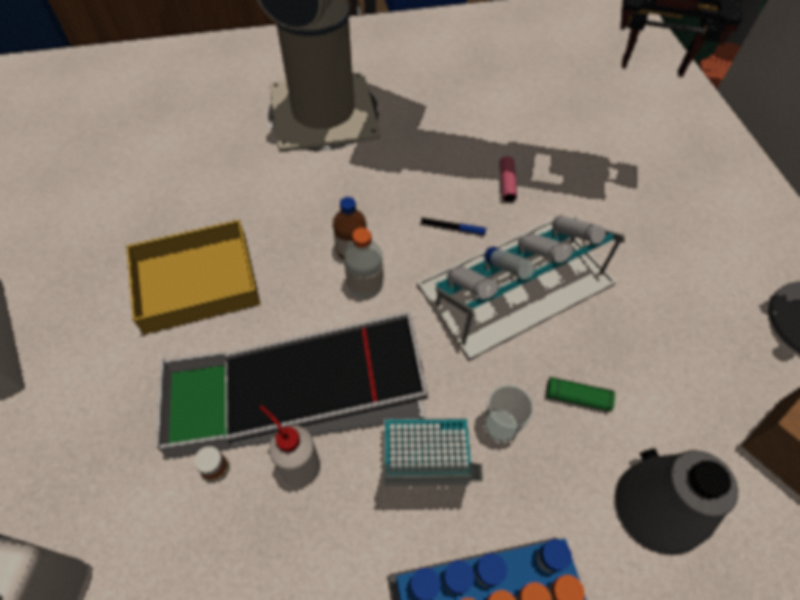

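View pics/t0.png

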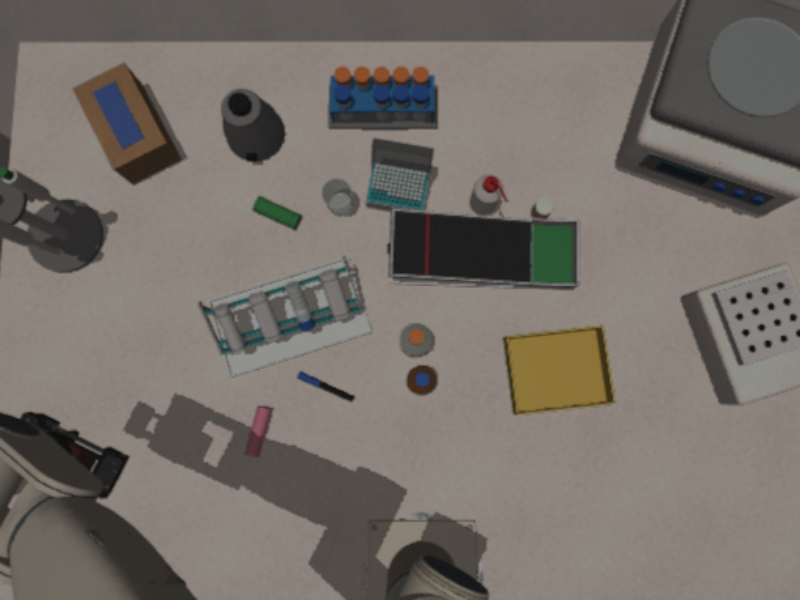

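The scene view is blurred and the top view is clearer. In the top view (800×600) the candidates are four tubes in the rack: grey at (230,328), (265,315) and (335,295), and a blue-capped one at (303,303). Off the rack there is a green look-alike at (277,212) and a pink one at (259,430). I choose the three grey ones without a blue cap and check them in a close crop.

```bash
python3 - <<'E'
from h import *
i=cv2.imread('pics/t0.png'); im=snap('top')
c=im[125:255,120:380]; cv2.imwrite('pics/crop.png',cv2.resize(c,None,fx=3,fy=3,interpolation=cv2.INTER_CUBIC)[:,:,::-1])
E
```

```text
(no output)
```

View pics/crop.png

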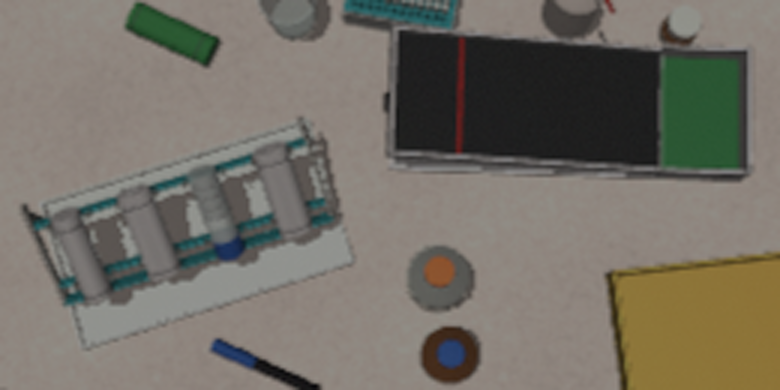

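The crop shows slot tubes (crop pixels, foot to mouth): grey (68,215)–(97,295), grey (135,193)–(165,272), blue-capped (205,170)–(232,250), which is the bystander, and grey (270,150)–(300,235). The red line runs (462,38)–(459,152). Next I turn these into positions.

```bash
python3 - <<'E'
from h import *
P=lambda u,v,z,s=0: at('top',120+u/3,125+v/3,z)
def yaw(d): return np.degrees(np.arctan2(d[1],d[0]))
print('tray',[np.round(P(u,v,5)[:2]) for u,v in((45,203),(300,120),(353,263),(87,347))])
tr=np.mean([P(u,v,5) for u,v in((45,203),(300,120),(353,263),(87,347))],0); print(tr)
d=P(45,203,5)-P(300,120,5)+P(87,347,5)-P(353,263,5); th=np.arctan2(d[1],d[0])-np.pi/2; print('rack yaw',np.degrees(th))
for s in(-108,-36,36,108):
    w=tr[:2]+[-np.sin(th)*s,np.cos(th)*s]; q=proj('top',[*w,95]); print(s,np.round(w),np.round((q-[120,125])*3))
for a,b in(((68,215),(97,295)),((135,193),(165,272)),((205,170),(232,250)),((270,150),(300,235))):
    A=P(*a,95+28+10);B=P(*b,95-28+10); print('tube',np.round((A+B)/2),yaw(A-B),np.linalg.norm((A-B)[:2]))
A=P(462,38,71);B=P(459,152,71);print('line',A,B,(A+B)/2,yaw(A-B))
c=[P(398,30,95),P(747,51,55),P(747,176,55),P(390,158,95)];print('plate',np.round(c)); print(yaw(c[0]-c[1]),yaw(c[3]-c[2]),np.mean(c,0))
g=[P(663,52,32),P(741,58,10),P(738,168,10),P(660,165,32)];print('trough',np.round(g))
T=lambda u,v,z: at('top',u*.64,v*.64,z)
b=[T(504,336,50),T(604,326,50),T(613,405,50),T(517,413,50)];print('bin',np.round(b),np.mean(b,0),yaw(b[0]-b[1]),yaw(b[3]-b[2]))
for n,z in(('wash_bottle',168),('beaker',85),('reagent',130),('media_bottle',140),('tip_box',60),('small_jar',50)):
    l=ctrl.look_for('top',n)[:1]
    for r in l: x0,y0,x1,y1=r['rect'];print(n,np.round(at('top',(x0+x1)/2,(y0+y1)/2,z)),r['score'])
E
```

```text
tray [array([556., 441.]), array([649., 161.]), array([489., 102.]), array([398., 390.])]
[522.97765639 273.55332482   5.        ]
rack yaw 17.84649326631841
-108 [556. 171.] [282. 190.]
-36 [534. 239.] [216. 211.]
36 [512. 308.] [149. 233.]
108 [490. 376.] [ 81. 254.]
tube [488. 372. 105.] 13.105314141932169 78.11755661795561
tube [510. 304. 105.] 15.850214085293405 77.43055823619048
tube [533. 235. 105.] 15.372020467451655 77.70929730507869
tube [551. 167. 105.] 18.160476847988576 83.85261541467202
line [723.82848923 -17.1630516   71.        ] [599.83423912 -12.89623537  71.        ] [661.83136417 -15.02964349  71.        ] -1.9708505350570527
plate [[ 726.   51.   95.]
 [ 713. -326.   55.]
 [ 576. -321.   55.]
 [ 589.   60.   95.]]
88.02340494658196 87.97383976505515 [ 651.02901585 -134.0968667    75.        ]
trough [[ 718. -240.   32.]
 [ 717. -332.   10.]
 [ 592. -323.   10.]
 [ 592. -233.   32.]]
bin [[ 476. -170.   50.]
 [ 496. -375.   50.]
 [ 336. -386.   50.]
 [ 321. -192.   50.]] [ 407.41537798 -280.84509864   50.        ] 95.52531009409273 94.4822400289784
wash_bottle [ 734. -118.  168.] 0.69
beaker [758. 167.  85.] 0.72
reagent [382.   8. 130.] 0.66
media_bottle [458.  14. 140.] 0.77
tip_box [815.  48.  60.] 0.62
small_jar [528. 279.  50.] 0.25
```

```bash
cat >> h.py <<'E'
TH=np.radians(17); RC=np.array([521.5,271.5])
PL=np.array([661.8,-15.,71.]); PY=np.radians(-2)
def rack(slot,th=None,rc=None):
    th=TH if th is None else th; rc=RC if rc is None else rc
    c,s=np.cos(th),np.sin(th); t=np.radians(35)
    a=np.array([np.cos(t)*c,np.cos(t)*s,np.sin(t)]); n=np.array([np.sin(t)*c,np.sin(t)*s,-np.cos(t)])
    return np.array([*(rc+[-s*slot,c*slot]),95.]),a,n
def plate(dy=0,dx=0):
    c,s=np.cos(PY),np.sin(PY); t=np.radians(10)
    a=np.array([c,s,0]); up=np.array([-s*np.cos(t),c*np.cos(t),np.sin(t)]); n=-np.cross(a,up)
    return PL+a*dx+up*dy,a,n   # surface point, tube axis, tool z
def cur():
    o=ctrl.get_obs(); return np.array(o['ee_pos']),R.from_rotvec(o['orientation']).as_matrix(),o
def shift(p,a,n):
    """TCP target p, tool x along +-a, tool z n -> translation, angular in the present tool frame"""
    P,M,_=cur(); best=None
    for s in(1,-1):
        G=np.stack([s*a,np.cross(n,s*a),n],1); rv=R.from_matrix(M.T@G).as_rotvec()
        if best is None or np.linalg.norm(rv)<np.linalg.norm(best): best=rv
    return np.round(M.T@(p-P),1),np.round(best,3)
E
python3 - <<'E'
from h import *
m,a,n=rack(108); print(m,n); print(cur()[1].round(2), cur()[2]['t']); print(shift(m-90*n,a,n))
c=ctrl.camera_info('wrist'); P,M,_=cur(); T=np.array(c['world_from_camera']); print((M.T@(T[:3,3]-P)).round(1),(M.T@T[:3,:3]).round(2),np.array(c['camera_matrix']).round())
E
```

```text
[489.92385589 374.78091364  95.        ] [ 0.54851387  0.16769752 -0.81915204]
[[-0.9   0.43 -0.  ]
 [ 0.43  0.9  -0.  ]
 [-0.   -0.   -1.  ]] 1.15
(array([-243.5, -111. ,   54. ]), array([-0.226, -0.582, -0.717]))
[ 7.600e+01  1.000e-01 -1.614e+02] [[ 0.    0.96  0.28]
 [ 1.   -0.   -0.  ]
 [-0.    0.28 -0.96]] [[331.   0. 257.]
 [  0. 331. 194.]
 [  0.   0.   1.]]
```

```bash
python3 -m creep '[{"translation":[-60,-28,14],"angular":[-0.038,-0.097,-0.12],"jaw":0.6},{"translation":[-120,-55,27],"angular":[-0.075,-0.194,-0.24],"jaw":0.6},{"translation":[-180,-83,40],"angular":[-0.113,-0.291,-0.36],"jaw":0.6},{"translation":[-243.5,-111,54],"angular":[-0.15,-0.388,-0.478],"jaw":0.6},{"translation":[-243.5,-111,54],"angular":[-0.19,-0.49,-0.6],"jaw":0.6},{"translation":[-243.5,-111,54],"angular":[-0.226,-0.582,-0.717],"jaw":0.6},{"translation":[-243.5,-111,54],"angular":[-0.226,-0.582,-0.717],"jaw":0.6},{"translation":[-243.5,-111,54],"angular":[-0.226,-0.582,-0.717],"jaw":0.6}]'
python3 - <<'E'
from h import *
m,a,n=rack(108); print(shift(m-90*n,a,n)); im=snap('wrist')
cv2.imwrite('pics/w1.png',cv2.resize(im,(800,600))[:,:,::-1])
for s in(108,36,-36,-108):
    m,a,n=rack(s); print(s,[(proj('wrist',m+k*a)/.64).round() for k in(-50,0,50)])
for t in [(x,y) for x in(-85,85) for y in(155,-155)]:
    print(t,(proj('wrist',[*(RC+[np.cos(TH)*t[0]-np.sin(TH)*t[1],np.sin(TH)*t[0]+np.cos(TH)*t[1]]),5])/.64).round())
E
```

```text
t: 2.15
ee_pos: [440.3, 359.2, 168.5]
orientation: [-0.375, 2.508, 0.117]
ft_force: [-0.2, -0.1, 0.8]
width: 52.5
grasp_force: 0.0
(array([-0.5,  0.4,  0. ]), array([-0.   , -0.001,  0.   ]))
108 [array([400., 210.]), array([400., 310.]), array([400., 399.])]
36 [array([250., 210.]), array([258., 310.]), array([265., 399.])]
-36 [array([100., 210.]), array([116., 310.]), array([130., 399.])]
-108 [array([-50., 210.]), array([-27., 310.]), array([ -5., 400.])]
(-85, 155) [496.  58.]
(-85, -155) [-139.   57.]
(85, 155) [463. 285.]
(85, -155) [ 46. 285.]
```

View pics/w1.png

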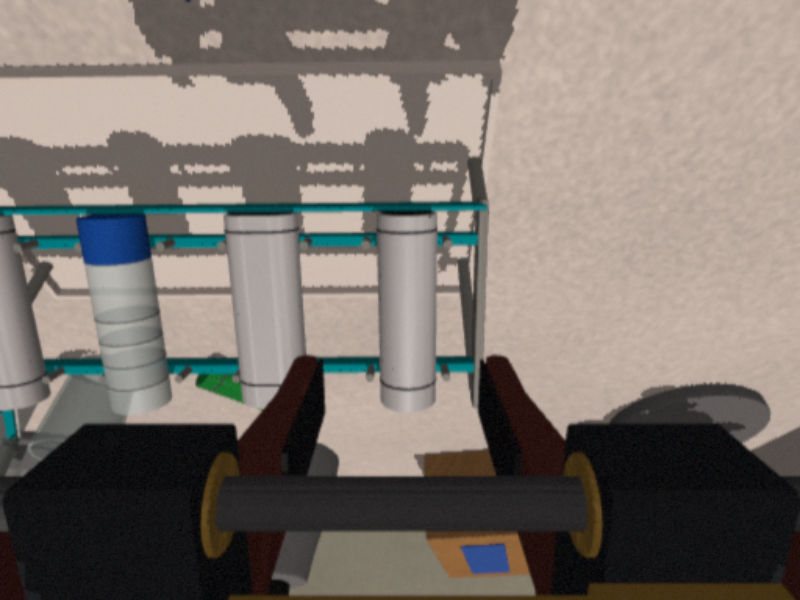

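The wrist view shows the target tube centred at x≈407, with rows 212–410, between the fingers. It is about 7 px to the right of the prediction, so I correct by +3.5 mm in tool y. The next slot's tube (265,310) is wider, so likely crushed.

```bash
python3 -m creep '[{"translation":[-0.5,3.5,50],"angular":[0,0,0],"jaw":0.6},{"translation":[-0.5,3.5,85],"angular":[0,0,0],"jaw":0.6},{"translation":[-0.5,3.5,99],"angular":[0,0,0],"jaw":0.6},{"translation":[-0.5,3.5,99],"angular":[0,0,0],"jaw":0.6},{"translation":[-0.5,3.5,99],"angular":[0,0,0],"jaw":0.2},{"translation":[-0.5,3.5,99],"angular":[0,0,0],"jaw":0.2},{"translation":[-0.5,3.5,99],"angular":[0,0,0],"jaw":0.2},{"translation":[-0.5,3.5,99],"angular":[0,0,0],"jaw":0.2}]'
sed -i 's/RC=np.array.*/RC=np.array([520.3,275.3])/' h.py
python3 - <<'E'
from h import *
P,M,o=cur(); up=P+[0,0,0]-M[:,2]*110
p,a,n=plate(0,-8)
print(shift(p-60*n,a,n), shift(p-6*n,a,n), (M.T@(up-P)).round(1)); print(shift(np.array([600,120,220]),a,n))
print(at('top',507*.64,203*.64,150),o['grasp_force'])
E
```

```text
t: 3.2
ee_pos: [498.8, 384.8, 103.4]
orientation: [-0.375, 2.538, 0.101]
ft_force: [0.3, -6.0, 4.2]
width: 28.4
grasp_force: 30.1
(array([ -38.2, -437.3,   -3. ]), array([-0.081,  0.546,  0.368])) (array([ -11.6, -428. ,   43.1]), array([-0.081,  0.546,  0.368])) [  -0.   -0. -110.]
(array([ -80.1, -283.6,  -84.4]), array([-0.081,  0.546,  0.368]))
[ 725.61491425 -166.90923155  150.        ] 30.094083845615387
```

```bash
python3 - <<'E'
from h import *
im=snap('wrist'); P,M,o=cur()
print(P,o['orientation'],o['ft_force'],o['width'],o['grasp_force'],o['qpos'],o['qvel'].round(3) if hasattr(o['qvel'],'round') else o['qvel'],o['moment'])
cv2.imwrite('pics/w2.png',im[:,:,::-1])
m,a,n=rack(108); print('tcp below axis',(P-m)@n,'lat',(P-m)@np.cross(n,a),'along',(P-m)@a)
E
```

```text
[498.81883158 384.82594633 103.35229704] [-0.37526863  2.53763854  0.10147389] [-0.96199769 -5.06311067  4.27318545] 28.306147540924783 30.093924701213837 [ 0.76362076  0.49708733  2.04911891 -1.31067428  0.26676488  0.13117377] [-0.001 -0.     0.002  0.001 -0.     0.001] [-0.78001742 -0.06774684 -0.41283   ]
tcp below axis -0.25729047755406464 lat -3.0206692089228517 along 14.194336635832094
```

View pics/w2.png

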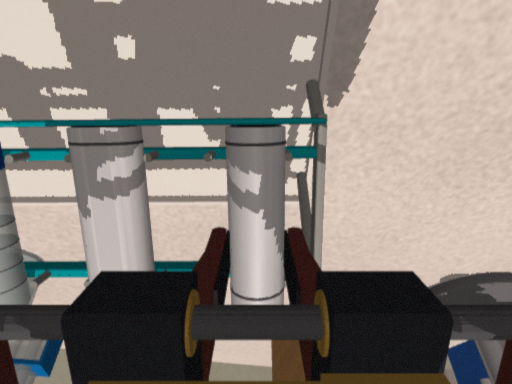

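The view shows the jaws closed only at tube's upper half. Joint 4 is at its limit, because at 35° tilt the tool is nearly in line with the forearm. I'll release, back off and grip at a 20° tool tilt, slightly towards the mouth.

```bash
cat >> h.py <<'E'
def rg(slot,back=0,tilt=20,along=-12,depth=10,lat=0):
    m,a,n=rack(slot); c,s=np.cos(TH),np.sin(TH); t=np.radians(tilt)
    at_=np.array([np.cos(t)*c,np.cos(t)*s,np.sin(t)]); nt=np.array([np.sin(t)*c,np.sin(t)*s,-np.cos(t)])
    return m+along*a+depth*n+lat*np.array([-s,c,0])-back*nt,at_,nt
def pg(h,dx=-8,dy=0,lean=15,along=-12,slope=10):
    """tool over the start line, TCP h above the surface along normal; body leans to +x by lean deg"""
    p,a,n=plate(dy,dx+along); c=R.from_rotvec(-np.radians(lean)*np.cross(n,a)).as_matrix()
    q=plate(dy,dx+along)[0]-h*n
    A,B=c@a,c@n
    if B@a>0: c=c.T; A,B=c@a,c@n
    return q,A,B
E
python3 - <<'E'
from h import *
print(shift(*rg(108,80,lat=1.5)))
q,A,B=pg(50);print(q,A.round(3),B.round(3))
E
```

```text
(array([  7.6,  -2.1, -66.8]), array([-0.009,  0.23 , -0.001]))
[641.50917176 -22.97912986 120.24038765] [ 0.967  0.011 -0.255] [-0.253  0.177 -0.951]
```

```bash
python3 -m creep '[{"translation":[0,0,0],"angular":[0,0,0],"jaw":0.6},{"translation":[0,0,0],"angular":[0,0,0],"jaw":0.6},{"translation":[0,0,-25],"angular":[0,0,0],"jaw":0.6},{"translation":[2,-1,-60],"angular":[0,0.05,0],"jaw":0.6},{"translation":[7.6,-2,-67],"angular":[0,0.23,0],"jaw":0.6},{"translation":[7.6,-2,-67],"angular":[-0.009,0.23,0],"jaw":0.6},{"translation":[7.6,-2,-67],"angular":[-0.009,0.23,0],"jaw":0.6},{"translation":[7.6,-2,-67],"angular":[-0.009,0.23,0],"jaw":0.6}]'
python3 - <<'E'
from h import *
im=snap('wrist'); cv2.imwrite('pics/w3.png',im[:,:,::-1]); P,M,o=cur()
print(o['qpos'],shift(*rg(108,80)),shift(*rg(108,0)))
print([proj('wrist',rack(108)[0]+k*rack(108)[1]).round() for k in(-50,0,50)])
E
```

```text
t: 4.25
ee_pos: [458.6, 372.5, 155.2]
orientation: [-0.412, 2.764, 0.077]
ft_force: [0.3, -0.4, 0.4]
width: 52.8
grasp_force: 0.0
[ 0.7375757   0.36166034  1.97992811 -0.30552741  0.50000072 -0.88298423] (array([ 0.3, -2.7, -0.5]), array([ 0.002,  0.001, -0.001])) (array([ 0.3, -2.9, 79.5]), array([ 0.002,  0.001, -0.001]))
[array([252., 150.]), array([252., 219.]), array([252., 287.])]
```

View pics/w3.png

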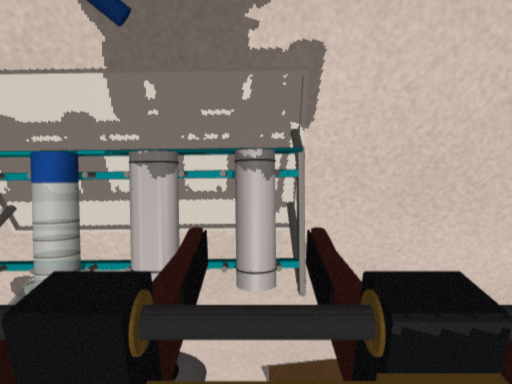

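The view shows the tube centred at x≈256, rows 150–289, directly between the fingers. I descend straight.

```bash
python3 -m creep '[{"translation":[0,0,40],"angular":[0,0,0],"jaw":0.6},{"translation":[0,0,70],"angular":[0,0,0],"jaw":0.6},{"translation":[0,0,79.5],"angular":[0,0,0],"jaw":0.6},{"translation":[0,0,79.5],"angular":[0,0,0],"jaw":0.6},{"translation":[0,0,79.5],"angular":[0,0,0],"jaw":0.2},{"translation":[0,0,79.5],"angular":[0,0,0],"jaw":0.2},{"translation":[0,0,79.5],"angular":[0,0,0],"jaw":0.2},{"translation":[0,0,79.5],"angular":[0,0,0],"jaw":0.2}]'
python3 - <<'E'
from h import *
P,M,o=cur(); print(shift(*rg(108,0)),o['qpos'])
for h in(60,5): print(shift(*pg(h)))
q,A,B=pg(60); print(shift(q+[-60,150,90],A,B))
E
```

```text
t: 5.3
ee_pos: [484.4, 380.0, 80.9]
orientation: [-0.413, 2.764, 0.076]
ft_force: [-0.7, -4.7, 6.4]
width: 29.2
grasp_force: 30.0
(array([ 0.7, -2.7,  0.8]), array([ 0.002,  0.001, -0.   ])) [ 0.7149711   0.51942611  1.95738577 -0.39160375  0.36768074 -0.80717157]
(array([ -47. , -432.9,  -36.3]), array([-0.158,  0.575,  0.343]))
(array([ -31.3, -424. ,   15.7]), array([-0.158,  0.575,  0.343]))
(array([ -65. , -271.7, -125.1]), array([-0.158,  0.575,  0.343]))
```

```bash
python3 -m creep '[{"translation":[0,0,-20],"angular":[0,0,0],"jaw":0.2},{"translation":[0,0,-65],"angular":[0,0,0],"jaw":0.2},{"translation":[-5,-40,-105],"angular":[0,0,0],"jaw":0.2},{"translation":[-20,-95,-125],"angular":[-0.03,0.11,0.07],"jaw":0.2},{"translation":[-40,-155,-125],"angular":[-0.06,0.23,0.14],"jaw":0.2},{"translation":[-55,-215,-125],"angular":[-0.1,0.36,0.21],"jaw":0.2},{"translation":[-65,-272,-125],"angular":[-0.13,0.47,0.28],"jaw":0.2},{"translation":[-65,-272,-125],"angular":[-0.158,0.575,0.343],"jaw":0.2}]'
python3 - <<'E'
from h import *
P,M,o=cur(); print(o['qpos'])
for h in(60,40,5): print(shift(*pg(h)))
E
```

```text
t: 6.3
ee_pos: [583.7, 121.4, 219.6]
orientation: [-0.027, -2.871, -0.259]
ft_force: [0.6, 0.9, -1.7]
width: 29.2
grasp_force: 30.0
[ 0.08158682  0.50132085  1.54831946  0.20545963  1.34188705 -1.54234992]
(array([ -78.2, -156.9,   44.4]), array([ 0.002, -0.001, -0.007]))
(array([ -83.3, -156.9,   63.7]), array([ 0.002, -0.001, -0.007]))
(array([ -92.4, -156.9,   97.5]), array([ 0.002, -0.001, -0.007]))
```

```bash
python3 -m creep '[{"translation":[-26,-52,15],"angular":[0,0,0],"jaw":0.2},{"translation":[-52,-104,30],"angular":[0,0,0],"jaw":0.2},{"translation":[-75,-145,42],"angular":[0,0,-0.007],"jaw":0.2},{"translation":[-80,-157,55],"angular":[0,0,-0.007],"jaw":0.2},{"translation":[-85,-157,72],"angular":[0,0,-0.007],"jaw":0.2},{"translation":[-90,-157,88],"angular":[0,0,-0.007],"jaw":0.2},{"translation":[-90,-157,89],"angular":[0,0,-0.007],"jaw":0.2},{"translation":[-90,-157,89],"angular":[0,0,-0.007],"jaw":0.2}]'
python3 - <<'E'
from h import *
im=snap('wrist');t=snap('top'); cv2.imwrite('pics/w4.png',np.hstack([im,cv2.resize(t[110:215,235:385],(288*150//105//1,288))[:384,:280] if 0 else cv2.copyMakeBorder(cv2.resize(t[120:200,235:290],(264,384)),0,0,0,0,0)])[:,:,::-1])
print(shift(*pg(5)))
print([proj('wrist',plate(0,k)[0]).round() for k in(-65,-50,0,50,65)])
E
```

```text
t: 7.3
ee_pos: [640.5, -11.7, 84.5]
orientation: [-0.005, -2.872, -0.259]
ft_force: [0.5, 0.5, -0.0]
width: 29.2
grasp_force: 30.0
(array([-3.1, -4.5,  7.8]), array([-0.   ,  0.001,  0.008]))
[array([249., 166.]), array([249., 192.]), array([248., 279.]), array([247., 366.]), array([247., 391.])]
```

View pics/w4.png

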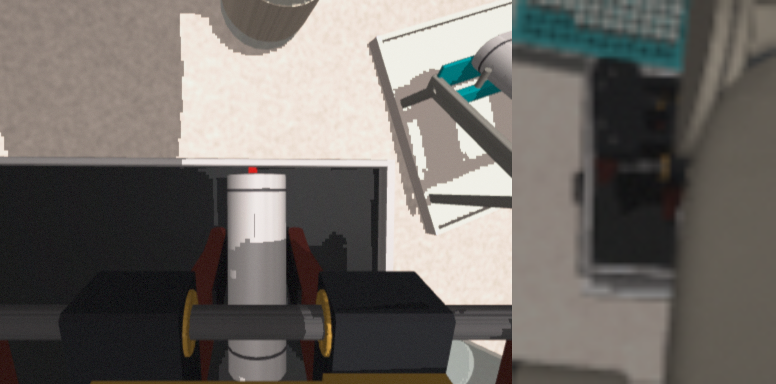

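The wrist view shows the tube (column 257, rows 175–380) inside the fences. The red line shows at (252,170), about 3 mm to the left, and the tube is parallel to it. I lower and check contact.

```bash
python3 -m creep '[{"translation":[-1.5,-2,3],"angular":[0,0,0.008],"jaw":0.2},{"translation":[-3,-3.5,5],"angular":[0,0,0.008],"jaw":0.2},{"translation":[-3,-3.5,6],"angular":[0,0,0.008],"jaw":0.2},{"translation":[-3,-3.5,7],"angular":[0,0,0.008],"jaw":0.2},{"translation":[-3,-3.5,7.5],"angular":[0,0,0.008],"jaw":0.2},{"translation":[-3,-3.5,8],"angular":[0,0,0.008],"jaw":0.2},{"translation":[-3,-3.5,8],"angular":[0,0,0.008],"jaw":0.2},{"translation":[-3,-3.5,8],"angular":[0,0,0.008],"jaw":0.2}]'
python3 -c "
from h import *
print(cur()[2]['ft_force'],shift(*pg(5)))"
```

```text
t: 8.4
ee_pos: [642.1, -15.3, 77.7]
orientation: [-0.019, -2.873, -0.257]
ft_force: [-2.8, -3.5, 15.8]
width: 29.3
grasp_force: 30.0
[-2.82411716 -3.50298965 15.78672852] (array([-0.1, -0.2,  1.8]), array([-0.   ,  0.001, -0.001]))
```

```bash
python3 -m creep '[{"translation":[0,0,-1],"angular":[0,0,0],"jaw":0.2},{"translation":[0,0,-1],"angular":[0,0,0],"jaw":0.55},{"translation":[0,0,-1],"angular":[0,0,0],"jaw":0.55},{"translation":[0,0,-1],"angular":[0,0,0],"jaw":0.55},{"translation":[0,0,-25],"angular":[0,0,0],"jaw":0.55},{"translation":[0,0,-65],"angular":[0,0,0],"jaw":0.6},{"translation":[0,0,-120],"angular":[0,0,0],"jaw":0.6},{"translation":[0,0,-120],"angular":[0,0,0],"jaw":0.6}]'
python3 - <<'E'
from h import *
im=snap('wrist'); cv2.imwrite('pics/w5.png',im[:,:,::-1])
cv2.imwrite('pics/w5.png',np.hstack([im,snap('scene')[130:310,90:300].repeat(2,0)[:,:].repeat(2,1)[:384,:280] if 0 else cv2.copyMakeBorder(cv2.resize(snap('scene')[190:300,90:280],(288,167)),0,217,0,0,0)])[:,:,::-1])
P,M,o=cur(); q,A,B=rg(36,80,lat=2); print(shift(q,A,B)); print(shift(q+[20,-100,60],A,B), o['qpos'])
E
```

```text
t: 9.4
ee_pos: [675.0, -36.6, 193.7]
orientation: [-0.019, -2.88, -0.257]
ft_force: [-0.1, -0.0, -0.3]
width: 52.5
grasp_force: 0.0
(array([173.9, 320.2, 140.8]), array([ 0.16 , -0.575, -0.344]))
(array([170.9, 232.8,  61. ]), array([ 0.16 , -0.575, -0.344])) [-0.13581606  0.66318323  1.33721823  0.14272973  1.42374794 -1.73466123]
```

View pics/w5.png

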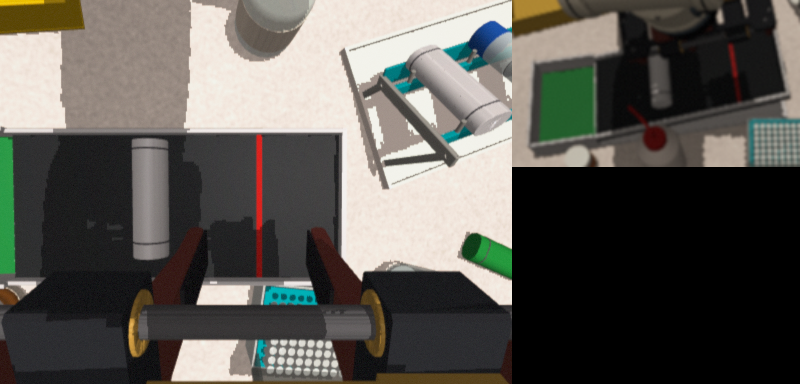

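The view shows the round tube rolling down, now at (150,200) and heading for the green trough; the red line is at column 259. Next is slot 36, with a trough check on the way.

```bash
python3 -m creep '[{"translation":[34,47,12],"angular":[0.02,-0.08,-0.05],"jaw":0.6},{"translation":[68,93,24],"angular":[0.045,-0.16,-0.1],"jaw":0.6},{"translation":[103,140,36],"angular":[0.07,-0.25,-0.15],"jaw":0.6},{"translation":[137,186,48],"angular":[0.095,-0.34,-0.2],"jaw":0.6},{"translation":[171,233,61],"angular":[0.12,-0.43,-0.255],"jaw":0.6},{"translation":[173,275,100],"angular":[0.14,-0.52,-0.31],"jaw":0.6},{"translation":[174,320,140.8],"angular":[0.16,-0.575,-0.344],"jaw":0.6},{"translation":[174,320,140.8],"angular":[0.16,-0.575,-0.344],"jaw":0.6}]'
python3 - <<'E'
from h import *
im=snap('wrist'); print(shift(*rg(36,0,lat=2)),cur()[2]['qpos'])
for r in ctrl.look_for('wrist','shield_a'): print(round(r['score'],2),np.round(r['rect']))
m,a,n=rack(36); print([proj('wrist',m+k*a).round() for k in(-50,0,50)])
# column of tube centre from brightness edges on a row
g=cv2.cvtColor(im,cv2.COLOR_RGB2GRAY)
for v in(190,205,220,235): print(v,g[v,190:330:4].tolist())
im=snap('top')
for r in ctrl.look_for('top','shield_a'): print(round(r['score'],2),np.round(r['rect']))
E
```

```text
t: 10.5
ee_pos: [474.3, 304.0, 151.1]
orientation: [-0.424, 2.77, 0.071]
ft_force: [0.4, -0.8, 0.2]
width: 52.7
grasp_force: 0.0
(array([-4.2, -1.4, 78.5]), array([ 0.   , -0.006,  0.005])) [ 0.60088234  0.32818596  2.04096421 -0.23058897  0.45461682 -1.08067199]
0.82 [224. 158. 275. 303.]
0.62 [ 31. 163.  84. 289.]
[array([253., 154.]), array([253., 223.]), array([252., 290.])]
190 [207, 209, 209, 209, 208, 207, 209, 209, 114, 119, 156, 169, 192, 187, 186, 185, 189, 190, 183, 166, 139, 208, 208, 209, 209, 209, 209, 209, 208, 208, 210, 208, 208, 206, 209]
205 [116, 120, 114, 115, 118, 117, 115, 117, 115, 122, 156, 170, 191, 187, 187, 187, 187, 189, 184, 166, 137, 120, 116, 121, 121, 113, 120, 115, 115, 120, 114, 121, 120, 114, 121]
220 [207, 209, 208, 209, 208, 209, 209, 209, 209, 124, 157, 171, 193, 187, 188, 186, 186, 193, 181, 163, 138, 208, 209, 208, 206, 209, 209, 209, 209, 208, 209, 209, 210, 207, 208]
235 [20, 25, 21, 20, 43, 133, 134, 134, 133, 121, 155, 168, 191, 189, 190, 187, 188, 193, 180, 164, 136, 146, 148, 146, 144, 147, 146, 146, 145, 116, 2, 23, 24, 27, 30]
0.83 [162. 128. 191. 147.]
0.78 [204. 175. 224. 206.]
0.66 [190. 239. 226. 254.]
0.54 [355. 149. 367. 181.]
0.5 [159. 187. 178. 207.]
```

A round shield now lies in the trough, at top (361,165). The slot-36 tube spans columns 224–273, so it is about 36 mm wide, and I need −5.8 mm in tool y.

```bash
python3 -m creep '[{"translation":[-3,-4,30],"angular":[0,-0.006,0.005],"jaw":0.6},{"translation":[-5,-5.8,65],"angular":[0,-0.006,0.005],"jaw":0.6},{"translation":[-5,-5.8,80],"angular":[0,-0.006,0.005],"jaw":0.6},{"translation":[-5,-5.8,80],"angular":[0,-0.006,0.005],"jaw":0.6},{"translation":[-5,-5.8,80],"angular":[0,-0.006,0.005],"jaw":0.2},{"translation":[-5,-5.8,80],"angular":[0,-0.006,0.005],"jaw":0.2},{"translation":[-5,-5.8,80],"angular":[0,-0.006,0.005],"jaw":0.2},{"translation":[-5,-5.8,80],"angular":[0,-0.006,0.005],"jaw":0.2}]'
python3 - <<'E'
from h import *
P,M,o=cur(); print(shift(*rg(36,0)),o['qpos'])
for h in(60,15): print(shift(*pg(h,-5,1)))
q,A,B=pg(60); print(shift(q+[-50,100,90],A,B))
E
```

```text
t: 11.7
ee_pos: [511.3, 307.9, 83.0]
orientation: [-0.407, 2.758, 0.079]
ft_force: [-4.1, 7.2, -0.6]
width: 35.0
grasp_force: 30.0
(array([5.8, 2.2, 1.2]), array([ 0.003,  0.008, -0.004])) [ 0.56969858  0.49142536  2.01255758 -0.30997625  0.30550521 -1.01409401]
(array([ -46.3, -355.9,  -34.6]), array([-0.156,  0.583,  0.341]))
(array([ -33.2, -348.7,    7.8]), array([-0.156,  0.583,  0.341]))
(array([ -57. , -245.3, -126. ]), array([-0.156,  0.583,  0.341]))
```

```bash
python3 -m creep '[{"translation":[0,0,-20],"angular":[0,0,0],"jaw":0.2},{"translation":[0,0,-70],"angular":[0,0,0],"jaw":0.2},{"translation":[0,-10,-120],"angular":[0,0.02,0],"jaw":0.2},{"translation":[-12,-65,-135],"angular":[-0.03,0.12,0.07],"jaw":0.2},{"translation":[-27,-125,-135],"angular":[-0.06,0.24,0.14],"jaw":0.2},{"translation":[-42,-185,-132],"angular":[-0.1,0.36,0.21],"jaw":0.2},{"translation":[-57,-245,-126],"angular":[-0.13,0.48,0.28],"jaw":0.2},{"translation":[-57,-245,-126],"angular":[-0.156,0.583,0.341],"jaw":0.2}]'
python3 - <<'E'
from h import *
P,M,o=cur(); print(o['qpos'])
for h in(60,40,15,7): print(shift(*pg(h,-9,1,along=-7)))
E
```

```text
t: 12.7
ee_pos: [593.7, 70.2, 220.2]
orientation: [-0.03, -2.87, -0.256]
ft_force: [-1.0, 1.0, -1.1]
width: 35.4
grasp_force: 30.0
[ 0.00529485  0.51108103  1.53030226  0.18317147  1.36405138 -1.60647711]
(array([ -73. , -105.8,   55.7]), array([ 0.   , -0.002, -0.009]))
(array([ -78.2, -105.8,   75. ]), array([ 0.   , -0.002, -0.009]))
(array([ -84.7, -105.8,   99.1]), array([ 0.   , -0.002, -0.009]))
(array([ -86.8, -105.7,  106.9]), array([ 0.   , -0.002, -0.009]))
```

```bash
python3 -m creep '[{"translation":[-30,-45,22],"angular":[0,0,0],"jaw":0.2},{"translation":[-60,-90,44],"angular":[0,0,-0.005],"jaw":0.2},{"translation":[-75,-106,62],"angular":[0,-0.002,-0.009],"jaw":0.2},{"translation":[-79,-106,78],"angular":[0,-0.002,-0.009],"jaw":0.2},{"translation":[-83,-106,92],"angular":[0,-0.002,-0.009],"jaw":0.2},{"translation":[-85,-106,100],"angular":[0,-0.002,-0.009],"jaw":0.2},{"translation":[-86,-106,103],"angular":[0,-0.002,-0.009],"jaw":0.2},{"translation":[-86,-106,103],"angular":[0,-0.002,-0.009],"jaw":0.2}]'
python3 - <<'E'
from h import *
im=snap('wrist'); print(shift(*pg(6,-9,1,along=-7)),cur()[2]['ft_force'])
for r in ctrl.look_for('wrist','shield_a')[:3]: print(round(r['score'],2),np.round(r['rect']))
h=cv2.cvtColor(im,cv2.COLOR_RGB2HSV); red=(im[:,:,0]>110)&(im[:,:,1]<60)&(im[:,:,2]<60); ys,xs=np.nonzero(red[:260]); print(len(xs), xs.mean() if len(xs) else 0, (ys.min(),ys.max()) if len(ys) else 0)
E
```

```text
t: 13.7
ee_pos: [644.4, -11.1, 81.4]
orientation: [-0.007, -2.873, -0.257]
ft_force: [0.1, 0.3, -0.5]
width: 35.3
grasp_force: 30.0
(array([-2.3, -3.9,  3.4]), array([-0.002,  0.001,  0.007])) [ 0.28371697  0.61681322 -0.55521972]
0.96 [221. 167. 294. 372.]
0.76 [480.  22. 512.  88.]
44 252.0909090909091 (np.int64(160), np.int64(164))
```

```bash
python3 -m creep '[{"translation":[-2,-2,0.5],"angular":[0,0,0.007],"jaw":0.2},{"translation":[-4,-3.5,1.5],"angular":[0,0,0.007],"jaw":0.2},{"translation":[-4,-3.5,2],"angular":[0,0,0.007],"jaw":0.2},{"translation":[-4,-3.5,2.5],"angular":[0,0,0.007],"jaw":0.2},{"translation":[-4,-3.5,3],"angular":[0,0,0.007],"jaw":0.2},{"translation":[-4,-3.5,3.5],"angular":[0,0,0.007],"jaw":0.2},{"translation":[-4,-3.5,3.5],"angular":[0,0,0.007],"jaw":0.2},{"translation":[-4,-3.5,3.5],"angular":[0,0,0.007],"jaw":0.2}]'
python3 -c "
from h import *
print(shift(*pg(6,-9,1,along=-7)))"
```

```text
t: 14.8
ee_pos: [648.0, -14.9, 77.5]
orientation: [-0.018, -2.874, -0.255]
ft_force: [0.1, -3.8, 8.7]
width: 35.5
grasp_force: 30.0
(array([2. , 0.3, 1. ]), array([-0.002,  0.002, -0.001]))
```

```bash
python3 -m creep '[{"translation":[0,0,-0.4],"angular":[0,0,0],"jaw":0.2},{"translation":[0,0,-0.4],"angular":[0,0,0],"jaw":0.6},{"translation":[0,0,-0.4],"angular":[0,0,0],"jaw":0.6},{"translation":[0,0,-0.4],"angular":[0,0,0],"jaw":0.6},{"translation":[0,0,-25],"angular":[0,0,0],"jaw":0.6},{"translation":[0,0,-60],"angular":[0,0,0],"jaw":0.6},{"translation":[0,0,-60],"angular":[0,0,0],"jaw":0.6},{"translation":[0,0,-60],"angular":[0,0,0],"jaw":0.6}]'
cat > obs.py <<'E'
from h import *
im=snap('wrist'); P,M,o=cur(); print(o['t'],o['width'],P)
for r in ctrl.look_for('wrist','shield_a')[:4]: print(round(r['score'],2),np.round(r['rect']))
print('grip col',proj('wrist',P).round(),[proj('wrist',plate(0,k)[0]).round() for k in(-65,0)])
red=(im[:,:,0]>110)&(im[:,:,1]<60)&(im[:,:,2]<60); ys,xs=np.nonzero(red[:300,150:380]); print(len(xs), (xs.mean()+150,ys.min(),ys.max()) if len(xs) else 0)
E
python3 obs.py
```

```text
t: 15.8
ee_pos: [661.5, -24.6, 132.2]
orientation: [-0.018, -2.871, -0.256]
ft_force: [0.3, -0.7, -1.4]
width: 52.7
grasp_force: 0.0
15.85 53.0348822857763 [661.13541414 -24.45623289 131.71282424]
0.91 [496. 255. 510. 293.]
0.73 [231. 148. 286. 307.]
0.58 [438.  31. 511. 122.]
grip col [256. 247.] [array([255., 141.]), array([255., 232.])]
49 (np.float64(258.0), np.int64(142), np.int64(148))
```

```bash
python3 -m creep '[{"translation":[0,0,0],"angular":[0,0,0],"jaw":0.6},{"translation":[0,0,0],"angular":[0,0,0],"jaw":0.6},{"translation":[0,0,0],"angular":[0,0,0],"jaw":0.6},{"translation":[0,0,0],"angular":[0,0,0],"jaw":0.6},{"translation":[0,0,0],"angular":[0,0,0],"jaw":0.6},{"translation":[0,0,0],"angular":[0,0,0],"jaw":0.6},{"translation":[0,0,0],"angular":[0,0,0],"jaw":0.6},{"translation":[0,0,0],"angular":[0,0,0],"jaw":0.6}]'
python3 obs.py
```

```text
t: 16.9
ee_pos: [662.3, -24.8, 133.1]
orientation: [-0.018, -2.872, -0.256]
ft_force: [-0.1, -0.8, -1.2]
width: 52.5
grasp_force: 0.0
16.95 52.93174493920305 [662.29527151 -24.78242177 133.08017205]
0.84 [435.  28. 512. 124.]
0.82 [498. 254. 511. 293.]
0.66 [230. 150. 286. 302.]
grip col [256. 247.] [array([255., 140.]), array([255., 230.])]
52 (np.float64(258.36538461538464), np.int64(141), np.int64(147))
```

It stayed on the plate on the line (columns 230–286), so it is crushed. I re-grip it and take it to the bin.

```bash
cat >> h.py <<'E'
def bg(dy,h,along=-7,yaw=0.,lean=15):
    b=np.radians(5); c=np.array([407-np.sin(b)*dy,-281+np.cos(b)*dy,5.+h]); y=np.radians(yaw);l=np.radians(lean)
    e=np.array([np.cos(y),np.sin(y),0]); a=e*np.cos(l)-np.array([0,0,np.sin(l)]); n=-e*np.sin(l)-np.array([0,0,np.cos(l)])
    return c+along*e,a,n
E
python3 -m creep '[{"translation":[0,0,30],"angular":[0,0,0],"jaw":0.6},{"translation":[0,0,55],"angular":[0,0,0],"jaw":0.6},{"translation":[0,0,60],"angular":[0,0,0],"jaw":0.6},{"translation":[0,0,60],"angular":[0,0,0],"jaw":0.6},{"translation":[0,0,60],"angular":[0,0,0],"jaw":0.2},{"translation":[0,0,60],"angular":[0,0,0],"jaw":0.2},{"translation":[0,0,60],"angular":[0,0,0],"jaw":0.2},{"translation":[0,0,60],"angular":[0,0,0],"jaw":0.2}]'
python3 - <<'E'
from h import *
print(cur()[2]['qpos'],cur()[2]['ft_force'])
for h in(150,20): print(shift(*bg(40,h)))
E
```

```text
t: 18.0
ee_pos: [647.9, -14.4, 76.9]
orientation: [-0.018, -2.874, -0.256]
ft_force: [1.0, -0.9, 6.1]
width: 35.4
grasp_force: 30.0
[-0.11066359  0.75425002  1.4547673   0.15687373  1.2121807  -1.74475894] [ 1.00731049 -0.91265632  6.14304482]
(array([ 265.3, -218.5,  -50.9]), array([0.176, 0.005, 0.011]))
(array([ 232.3, -240.8,   72.9]), array([0.176, 0.005, 0.011]))
```

```bash
python3 -m creep '[{"translation":[0,0,-35],"angular":[0,0,0],"jaw":0.2},{"translation":[20,-10,-85],"angular":[0,0,0],"jaw":0.2},{"translation":[60,-46,-90],"angular":[0.03,0,0],"jaw":0.2},{"translation":[104,-82,-85],"angular":[0.06,0,0],"jaw":0.2},{"translation":[147,-118,-75],"angular":[0.09,0,0],"jaw":0.2},{"translation":[189,-154,-65],"angular":[0.13,0,0],"jaw":0.2},{"translation":[228,-188,-55],"angular":[0.176,0.005,0.011],"jaw":0.2},{"translation":[265,-218.5,-51],"angular":[0.176,0.005,0.011],"jaw":0.2}]'
python3 - <<'E'
from h import *
print(cur()[2]['qpos'])
for h in(60,9): print(shift(*bg(40,h)))
im=snap('wrist');im=snap('wrist'); 
print([proj('wrist',[407+x*np.cos(.087)-y*np.sin(.087),-281+x*np.sin(.087)+y*np.cos(.087),50]).round() for x,y in((-80,-100),(-80,100),(80,100),(80,-100))])
yl=(im[:,:,0].astype(int)-im[:,:,2]>70)&(im[:,:,1]>60); c,_=cv2.findContours(yl.astype(np.uint8),0,1); c=max(c,key=cv2.contourArea); print(cv2.approxPolyDP(c,8,True)[:,0].tolist())
E
```

```text
t: 19.0
ee_pos: [394.2, -241.1, 154.1]
orientation: [0.001, -2.876, -0.0]
ft_force: [-0.2, -0.8, -0.9]
width: 35.3
grasp_force: 30.0
[-0.49182097  0.40053798  1.8904378  -0.13998975  1.08976705 -1.98358669]
(array([-25.6,  -0. ,  85.3]), array([ 0.   , -0.003,  0.001]))
(array([-3.890e+01, -1.000e-01,  1.346e+02]), array([ 0.   , -0.003,  0.001]))
[array([ 83., 159.]), array([320., 138.]), array([336., 326.]), array([101., 346.])]
[[317, 143], [85, 168], [96, 270], [182, 270], [204, 230], [221, 229], [220, 170], [292, 168], [292, 229], [309, 230], [331, 270]]
```

```bash
python3 -m creep '[{"translation":[-12,0,45],"angular":[0,0,0],"jaw":0.2},{"translation":[-26,0,90],"angular":[0,0,0],"jaw":0.2},{"translation":[-35,0,120],"angular":[0,-0.003,0],"jaw":0.2},{"translation":[-38,0,130],"angular":[0,-0.003,0],"jaw":0.2},{"translation":[-39,0,133],"angular":[0,-0.003,0],"jaw":0.2},{"translation":[-39,0,134.5],"angular":[0,-0.003,0],"jaw":0.2},{"translation":[-39.5,0,136],"angular":[0,-0.003,0],"jaw":0.2},{"translation":[-39.5,0,136],"angular":[0,-0.003,0],"jaw":0.2}]'
python3 -c "
from h import *
print(shift(*bg(40,7)))"
```

```text
t: 20.1
ee_pos: [399.2, -241.2, 13.5]
orientation: [-0.001, -2.882, 0.001]
ft_force: [0.2, -0.0, -1.2]
width: 35.4
grasp_force: 30.0
(array([2.2, 0.1, 2.1]), array([-0.   ,  0.002, -0.   ]))
```

```bash
python3 -m creep '[{"translation":[0,0,0.5],"angular":[0,0,0],"jaw":0.2},{"translation":[0,0,1],"angular":[0,0,0],"jaw":0.2},{"translation":[0,0,1.5],"angular":[0,0,0],"jaw":0.2},{"translation":[0,0,2],"angular":[0,0,0],"jaw":0.2},{"translation":[0,0,2.3],"angular":[0,0,0],"jaw":0.2},{"translation":[0,0,2.6],"angular":[0,0,0],"jaw":0.2},{"translation":[0,0,2.6],"angular":[0,0,0],"jaw":0.2},{"translation":[0,0,2.6],"angular":[0,0,0],"jaw":0.2}]'

```

```text
t: 21.1
ee_pos: [398.1, -241.0, 10.4]
orientation: [-0.0, -2.881, -0.0]
ft_force: [0.1, 0.3, -1.2]
width: 35.3
grasp_force: 30.0
```

```bash
python3 -m creep '[{"translation":[0,0,0.5],"angular":[0,0,0],"jaw":0.2},{"translation":[0,0,1],"angular":[0,0,0],"jaw":0.2},{"translation":[0,0,1.4],"angular":[0,0,0],"jaw":0.2},{"translation":[0,0,1.8],"angular":[0,0,0],"jaw":0.2},{"translation":[0,0,2.2],"angular":[0,0,0],"jaw":0.2},{"translation":[0,0,2.2],"angular":[0,0,0],"jaw":0.2},{"translation":[0,0,2.2],"angular":[0,0,0],"jaw":0.2},{"translation":[0,0,2.2],"angular":[0,0,0],"jaw":0.2}]'

```

```text
t: 22.1
ee_pos: [398.2, -241.0, 10.3]
orientation: [-0.001, -2.881, 0.0]
ft_force: [-0.3, 4.5, 23.9]
width: 35.4
grasp_force: 30.0
```

```bash
python3 -m creep '[{"translation":[0,0,-1.3],"angular":[0,0,0],"jaw":0.2},{"translation":[0,0,-1.3],"angular":[0,0,0],"jaw":0.6},{"translation":[0,0,-1.3],"angular":[0,0,0],"jaw":0.6},{"translation":[0,0,-1.3],"angular":[0,0,0],"jaw":0.6},{"translation":[0,0,-35],"angular":[0,0,0],"jaw":0.6},{"translation":[0,0,-90],"angular":[0,0,0],"jaw":0.6},{"translation":[0,0,-150],"angular":[0,0,0],"jaw":0.6},{"translation":[0,0,-190],"angular":[0,0,0],"jaw":0.6}]'
python3 - <<'E'
from h import *
im=snap('wrist')
for r in ctrl.look_for('wrist','shield_a')[:4]: print(round(r['score'],2),np.round(r['rect']))
q,A,B=rg(-108,80,lat=0); print(q,shift(q,A,B)); print(shift(q+[30,-110,70],A,B),cur()[2]['qpos'])
E
```

```text
t: 23.1
ee_pos: [447.7, -241.3, 194.4]
orientation: [-0.0, -2.883, 0.001]
ft_force: [0.2, -0.9, -0.2]
width: 52.8
grasp_force: 0.0
0.97 [184. 360. 211. 380.]
0.88 [240. 130. 276. 226.]
[521.79493572 162.82233802 155.10097198] (array([-79.6, 405.2,  20. ]), array([-0.018, -0.599, -0.3  ]))
(array([-91.2, 295. , -54.9]), array([-0.018, -0.599, -0.3  ])) [-0.44940931  0.40269106  1.76001042 -0.12016976  1.20894379 -1.96444733]
```

The crushed shield lies in the bin at wrist (258,178). Next is the last one, at slot −108.

```bash
python3 -m creep '[{"translation":[-18,59,-11],"angular":[0,-0.08,-0.04],"jaw":0.6},{"translation":[-36,118,-22],"angular":[0,-0.17,-0.08],"jaw":0.6},{"translation":[-54,176,-33],"angular":[0,-0.26,-0.13],"jaw":0.6},{"translation":[-72,235,-44],"angular":[-0.01,-0.36,-0.18],"jaw":0.6},{"translation":[-91,295,-55],"angular":[-0.01,-0.46,-0.23],"jaw":0.6},{"translation":[-88,340,-30],"angular":[-0.018,-0.55,-0.27],"jaw":0.6},{"translation":[-83,385,0],"angular":[-0.018,-0.599,-0.3],"jaw":0.6},{"translation":[-79.6,405,20],"angular":[-0.018,-0.599,-0.3],"jaw":0.6}]'
cat > pre.py <<'E'
from h import *
im=snap('wrist'); P,M,o=cur(); print(shift(*rg(-108,0)),o['qpos'])
for r in ctrl.look_for('wrist','shield_a')[:3]: print(round(r['score'],2),np.round(r['rect']))
m,a,n=rack(-108); print([proj('wrist',m+k*a).round() for k in(-50,0,50)])
g=cv2.cvtColor(im,cv2.COLOR_RGB2GRAY)
for v in(190,205,220): print(v,g[v,190:330:4].tolist())
cv2.imwrite('pics/w6.png',im[:,:,::-1])
E
python3 pre.py
```

```text
t: 24.2
ee_pos: [515.2, 165.0, 149.4]
orientation: [-0.415, 2.775, 0.08]
ft_force: [0.3, -0.0, -0.2]
width: 52.7
grasp_force: 0.0
(array([-10. ,  -5.5,  75. ]), array([ 0.006, -0.013, -0.001])) [ 0.28372071  0.30217246  2.0989468   0.02673215  0.40448193 -1.60644711]
0.8 [226. 164. 277. 304.]
0.74 [272. 292. 305. 307.]
[array([250., 163.]), array([250., 232.]), array([250., 300.])]
190 [196, 193, 135, 94, 103, 97, 97, 115, 132, 118, 153, 171, 190, 190, 190, 190, 192, 194, 185, 170, 147, 116, 117, 99, 101, 107, 100, 104, 101, 101, 105, 92, 114, 67, 29]
205 [191, 185, 133, 68, 206, 113, 118, 117, 118, 114, 153, 170, 190, 190, 188, 192, 189, 198, 183, 171, 148, 116, 115, 117, 116, 116, 112, 116, 117, 117, 116, 116, 117, 117, 88]
220 [194, 200, 133, 78, 153, 75, 66, 201, 210, 115, 153, 170, 188, 191, 191, 190, 191, 197, 185, 172, 149, 208, 210, 211, 210, 210, 211, 211, 211, 210, 210, 211, 211, 211, 110]
```

```bash
python3 -m creep '[{"translation":[-4,-3,30],"angular":[0.006,-0.01,0],"jaw":0.6},{"translation":[-8,-5,60],"angular":[0.006,-0.01,0],"jaw":0.6},{"translation":[-8,-5,76.5],"angular":[0.006,-0.01,0],"jaw":0.6},{"translation":[-8,-5,76.5],"angular":[0.006,-0.01,0],"jaw":0.6},{"translation":[-8,-5,76.5],"angular":[0.006,-0.01,0],"jaw":0.2},{"translation":[-8,-5,76.5],"angular":[0.006,-0.01,0],"jaw":0.2},{"translation":[-8,-5,76.5],"angular":[0.006,-0.01,0],"jaw":0.2},{"translation":[-8,-5,76.5],"angular":[0.006,-0.01,0],"jaw":0.2}]'
python3 - <<'E'
from h import *
P,M,o=cur(); print(shift(*rg(-108,0)),o['qpos'])
for h in(60,15): print(shift(*pg(h,-7,1)))
q,A,B=pg(60); print(shift(q+[-30,70,80],A,B))
E
```

```text
t: 25.3
ee_pos: [551.6, 169.8, 83.6]
orientation: [-0.409, 2.76, 0.074]
ft_force: [-3.3, 5.2, 5.1]
width: 35.3
grasp_force: 30.0
(array([4.3, 2.1, 2.3]), array([-0.001,  0.005, -0.002])) [ 0.27403558  0.46746727  2.06071783  0.02843638  0.25902559 -1.61719735]
(array([ -45.1, -211.6,  -33.1]), array([-0.16 ,  0.58 ,  0.341]))
(array([ -32.1, -204.2,    9.3]), array([-0.16 ,  0.58 ,  0.341]))
(array([ -63.8, -136.5, -111.3]), array([-0.16 ,  0.58 ,  0.341]))
```

```bash
python3 -m creep '[{"translation":[0,0,-20],"angular":[0,0,0],"jaw":0.2},{"translation":[0,0,-70],"angular":[0,0,0],"jaw":0.2},{"translation":[-5,-15,-115],"angular":[-0.02,0.08,0.05],"jaw":0.2},{"translation":[-20,-45,-115],"angular":[-0.05,0.19,0.11],"jaw":0.2},{"translation":[-35,-75,-115],"angular":[-0.08,0.3,0.17],"jaw":0.2},{"translation":[-50,-105,-113],"angular":[-0.11,0.4,0.24],"jaw":0.2},{"translation":[-64,-136.5,-111],"angular":[-0.14,0.5,0.3],"jaw":0.2},{"translation":[-64,-136.5,-111],"angular":[-0.16,0.58,0.341],"jaw":0.2}]'
python3 - <<'E'
from h import *
P,M,o=cur(); print(o['qpos'])
for h in(40,10): print(shift(*pg(h,-7,1,along=-8)))
E
```

```text
t: 26.3
ee_pos: [613.6, 42.5, 209.4]
orientation: [-0.024, -2.871, -0.258]
ft_force: [1.1, 0.5, -1.7]
width: 35.3
grasp_force: 30.0
[-0.03517957  0.55080639  1.48920931  0.17278384  1.37103264 -1.64681769]
(array([-56.8, -77.8,  74.4]), array([ 0.001, -0.001, -0.005]))
(array([-64.5, -77.8, 103.4]), array([ 0.001, -0.001, -0.005]))
```

```bash
python3 -m creep '[{"translation":[-20,-40,20],"angular":[0,0,0],"jaw":0.2},{"translation":[-45,-75,45],"angular":[0,0,-0.005],"jaw":0.2},{"translation":[-56,-79,72],"angular":[0,0,-0.005],"jaw":0.2},{"translation":[-61,-79,90],"angular":[0,0,-0.005],"jaw":0.2},{"translation":[-64,-79,99],"angular":[0,0,-0.005],"jaw":0.2},{"translation":[-64.5,-79,102],"angular":[0,0,-0.005],"jaw":0.2},{"translation":[-64.5,-79,102],"angular":[0,0,-0.005],"jaw":0.2},{"translation":[-64.5,-79,102],"angular":[0,0,-0.005],"jaw":0.2}]'
python3 obs.py; python3 -c "
from h import *
print(shift(*pg(6.5,-7,1,along=-8)))"
```

```text
t: 27.3
ee_pos: [646.1, -14.1, 82.7]
orientation: [-0.011, -2.873, -0.259]
ft_force: [-0.0, 0.4, -0.2]
width: 35.2
grasp_force: 30.0
27.35 35.346085982998915 [646.04262445 -14.18034274  82.6539461 ]
0.72 [225. 171. 289. 373.]
grip col [256. 247.] [array([253., 156.]), array([252., 271.])]
126 (np.float64(256.5), np.int64(157), np.int64(169))
(array([-2.1, -1.2,  4.4]), array([0.   , 0.001, 0.004]))
```

```bash
python3 -m creep '[{"translation":[-1,0,1.5],"angular":[0,0,0.004],"jaw":0.2},{"translation":[-2,-0.5,2.5],"angular":[0,0,0.004],"jaw":0.2},{"translation":[-2,-0.5,3],"angular":[0,0,0.004],"jaw":0.2},{"translation":[-2,-0.5,3.5],"angular":[0,0,0.004],"jaw":0.2},{"translation":[-2,-0.5,4],"angular":[0,0,0.004],"jaw":0.2},{"translation":[-2,-0.5,4.4],"angular":[0,0,0.004],"jaw":0.2},{"translation":[-2,-0.5,4.4],"angular":[0,0,0.004],"jaw":0.2},{"translation":[-2,-0.5,4.4],"angular":[0,0,0.004],"jaw":0.2}]'
python3 -c "
from h import *
print(shift(*pg(6,-7,1,along=-8)))"
```

```text
t: 28.4
ee_pos: [646.5, -13.9, 80.2]
orientation: [-0.017, -2.871, -0.259]
ft_force: [-6.1, -0.6, 19.0]
width: 35.3
grasp_force: 30.0
(array([-1.1, -1.1,  2.7]), array([ 0.001, -0.001,  0.   ]))
```

```bash
python3 -m creep '[{"translation":[0,0,-1.2],"angular":[0,0,0],"jaw":0.2},{"translation":[0,0,-1.2],"angular":[0,0,0],"jaw":0.6},{"translation":[0,0,-1.2],"angular":[0,0,0],"jaw":0.6},{"translation":[0,0,-1.2],"angular":[0,0,0],"jaw":0.6},{"translation":[0,0,-25],"angular":[0,0,0],"jaw":0.6},{"translation":[0,0,-60],"angular":[0,0,0],"jaw":0.6},{"translation":[0,0,-60],"angular":[0,0,0],"jaw":0.6},{"translation":[0,0,-60],"angular":[0,0,0],"jaw":0.6}]'
python3 obs.py
python3 -m creep '[{"translation":[0,0,0],"angular":[0,0,0],"jaw":0.6},{"translation":[0,0,0],"angular":[0,0,0],"jaw":0.6},{"translation":[0,0,0],"angular":[0,0,0],"jaw":0.6},{"translation":[0,0,0],"angular":[0,0,0],"jaw":0.6},{"translation":[0,0,0],"angular":[0,0,0],"jaw":0.6},{"translation":[0,0,0],"angular":[0,0,0],"jaw":0.6},{"translation":[0,0,0],"angular":[0,0,0],"jaw":0.6},{"translation":[0,0,0],"angular":[0,0,0],"jaw":0.6}]'
python3 obs.py;  python3 -c "
from h import *
print(shift(*pg(6.5,-7,1,along=-8)))"
```

```text
t: 29.4
ee_pos: [660.9, -24.4, 133.1]
orientation: [-0.017, -2.87, -0.258]
ft_force: [-1.2, -0.8, -0.4]
width: 52.8
grasp_force: 0.0
29.45 52.781873346219186 [660.49343968 -24.27942837 132.67649546]
0.71 [227. 151. 286. 305.]
0.58 [495. 257. 512. 294.]
grip col [256. 247.] [array([254., 143.]), array([254., 233.])]
66 (np.float64(257.42424242424244), np.int64(143), np.int64(151))
t: 30.5
ee_pos: [661.6, -24.5, 134.0]
orientation: [-0.017, -2.872, -0.258]
ft_force: [0.3, -0.3, 2.1]
width: 52.9
grasp_force: 0.0
30.55 52.832675195850236 [661.5705535  -24.48648099 134.0278447 ]
0.69 [493. 254. 509. 295.]
0.57 [229. 151. 284. 303.]
grip col [256. 247.] [array([254., 141.]), array([254., 231.])]
63 (np.float64(257.46031746031747), np.int64(142), np.int64(150))
(array([-0.2, -0.6, 59.2]), array([ 0.   , -0.001,  0.   ]))
```

It stays on the plate, so this one is crushed too. I re-grip it.

```bash
python3 -m creep '[{"translation":[0,0,30],"angular":[0,0,0],"jaw":0.6},{"translation":[0,0,55],"angular":[0,0,0],"jaw":0.6},{"translation":[0,0,59],"angular":[0,0,0],"jaw":0.6},{"translation":[0,0,59],"angular":[0,0,0],"jaw":0.6},{"translation":[0,0,59],"angular":[0,0,0],"jaw":0.2},{"translation":[0,0,59],"angular":[0,0,0],"jaw":0.2},{"translation":[0,0,59],"angular":[0,0,0],"jaw":0.2},{"translation":[0,0,59],"angular":[0,0,0],"jaw":0.2}]'
python3 - <<'E'
from h import *
for h in(150,20): print(shift(*bg(-42,h)))
E
```

```text
t: 31.6
ee_pos: [647.3, -14.2, 78.8]
orientation: [-0.017, -2.873, -0.258]
ft_force: [-0.1, -0.7, 5.2]
width: 34.7
grasp_force: 30.0
(array([ 258.5, -298.8,  -65.7]), array([0.178, 0.004, 0.012]))
(array([ 225.5, -321.4,   58. ]), array([0.178, 0.004, 0.012]))
```

```bash
python3 -m creep '[{"translation":[0,0,-35],"angular":[0,0,0],"jaw":0.2},{"translation":[20,-15,-90],"angular":[0,0,0],"jaw":0.2},{"translation":[58,-57,-100],"angular":[0.03,0,0],"jaw":0.2},{"translation":[97,-101,-95],"angular":[0.06,0,0],"jaw":0.2},{"translation":[136,-147,-88],"angular":[0.09,0,0],"jaw":0.2},{"translation":[176,-195,-80],"angular":[0.13,0,0],"jaw":0.2},{"translation":[217,-243,-72],"angular":[0.178,0.004,0.012],"jaw":0.2},{"translation":[258.5,-290,-66],"angular":[0.178,0.004,0.012],"jaw":0.2}]'
python3 - <<'E'
from h import *
print(cur()[2]['qpos'])
for h in(60,9): print(shift(*bg(-42,h)))
E
```

```text
t: 32.6
ee_pos: [403.4, -313.1, 156.1]
orientation: [0.002, -2.878, 0.001]
ft_force: [0.3, -0.7, -0.4]
width: 35.5
grasp_force: 30.0
[-0.59438829  0.45292246  1.79346824 -0.16371003  1.12034725 -2.07825081]
(array([-24. ,  -9.7,  87.9]), array([-0.001, -0.002,  0.001]))
(array([-37.3,  -9.7, 137.1]), array([-0.001, -0.002,  0.001]))
```

```bash
python3 -m creep '[{"translation":[-12,-5,45],"angular":[0,0,0],"jaw":0.2},{"translation":[-25,-9.7,92],"angular":[0,0,0],"jaw":0.2},{"translation":[-34,-9.7,123],"angular":[0,-0.002,0],"jaw":0.2},{"translation":[-37,-9.7,133],"angular":[0,-0.002,0],"jaw":0.2},{"translation":[-38,-9.7,136],"angular":[0,-0.002,0],"jaw":0.2},{"translation":[-38,-9.7,137.5],"angular":[0,-0.002,0],"jaw":0.2},{"translation":[-38,-9.7,138.5],"angular":[0,-0.002,0],"jaw":0.2},{"translation":[-38,-9.7,138.5],"angular":[0,-0.002,0],"jaw":0.2}]'
```

```text
t: 33.6
ee_pos: [405.9, -322.5, 13.5]
orientation: [-0.0, -2.881, 0.001]
ft_force: [0.3, 0.6, -0.6]
width: 35.3
grasp_force: 30.0
```

```bash
python3 -m creep '[{"translation":[0,0,0.5],"angular":[0,0,0],"jaw":0.2},{"translation":[0,0,1],"angular":[0,0,0],"jaw":0.2},{"translation":[0,0,1.5],"angular":[0,0,0],"jaw":0.2},{"translation":[0,0,2],"angular":[0,0,0],"jaw":0.2},{"translation":[0,0,2.3],"angular":[0,0,0],"jaw":0.2},{"translation":[0,0,2.6],"angular":[0,0,0],"jaw":0.2},{"translation":[0,0,2.6],"angular":[0,0,0],"jaw":0.2},{"translation":[0,0,2.6],"angular":[0,0,0],"jaw":0.2}]'
```

```text
t: 34.6
ee_pos: [405.5, -322.4, 12.1]
orientation: [-0.001, -2.881, 0.001]
ft_force: [-0.7, 5.0, 19.0]
width: 35.1
grasp_force: 30.0
```

Contact. I release it and lift away.

```bash
python3 -m creep '[{"translation":[0,0,-1.2],"angular":[0,0,0],"jaw":0.2},{"translation":[0,0,-1.2],"angular":[0,0,0],"jaw":0.6},{"translation":[0,0,-1.2],"angular":[0,0,0],"jaw":0.6},{"translation":[0,0,-1.2],"angular":[0,0,0],"jaw":0.6},{"translation":[0,0,-35],"angular":[0,0,0],"jaw":0.6},{"translation":[0,0,-90],"angular":[0,0,0],"jaw":0.6},{"translation":[0,0,-150],"angular":[0,0,0],"jaw":0.6},{"translation":[0,0,-200],"angular":[0,0,0],"jaw":0.6}]'
python3 - <<'E'
from h import *
w=snap('wrist');t=snap('top')
cv2.imwrite('pics/end.png',np.hstack([cv2.resize(w,(400,300)),cv2.resize(t,(400,300))])[:,:,::-1])
E
```

```text
t: 35.6
ee_pos: [457.2, -322.3, 205.6]
orientation: [-0.0, -2.881, 0.001]
ft_force: [-0.2, 0.1, 0.8]
width: 52.7
grasp_force: 0.0
```

View pics/end.png

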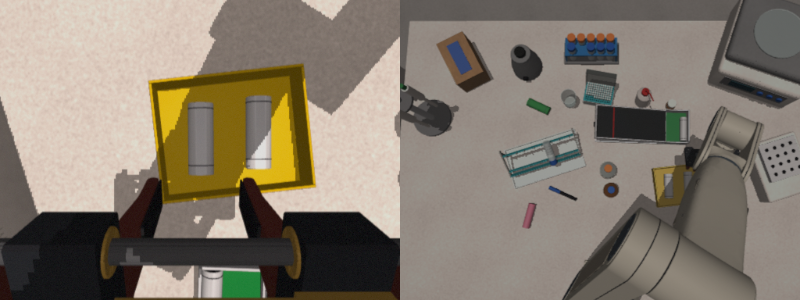

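The last picture shows both crushed shields lying in the bin (wrist 200,138 and 258,132). The round one is in the trough (top 683,125), the capped tube is still in the rack, and everything else is in place.

```bash
python3 -c "
from workcell import ctrl
print(ctrl.close_job())"
```

```text
the job is handed in; nothing more can be done
None
```

I tested all three shields and handed the job in at about 36 s: one was round and is in the trough, two were crushed and are in the scrap bin, and the capped tube is still on the rack.

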